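# Unscrew the hub cap of a vegetable cutter whose thread hand is unknown and hold it up

### The arm

A 7-joint arm with a two-finger parallel gripper is mounted at the origin on a cart in front of the work surface, level with it; the furniture and walls round the work are solid. World frame = base frame: x ahead of the robot, y to its left, z up, the work surface at z = 0. Lengths are in m, angles in rad, forces in N, time in s.
With the tool pointing down it reaches from about 0.425 to 0.925 m from the base axis. Payload 6.8 kg.
Tool frame: the origin (TCP) lies at the very end of the fingers, on their centre line; the grasp point (between the pads) lies 19 mm behind it; z points along the fingers, y is the line along which they close (so a half turn about z gives the same grasp; the last joint's range is limited). The gripper opens to 85 mm and grips with 20 to 120 N. Pads are 22 mm wide; open, the fingers measure 114 mm over their backs; the gripper's body (76 mm by 85 mm) begins 54 mm behind the grasp point. The pads swing forward as they close: fully open they stand 13 mm farther back than shut.
Start: joints at [1.071, 0.477, 0.022, 1.555, -0.011, 1.109, -0.083], TCP at [0.258, -0.624, 0.231] pointing down, gripper open.
Joint ranges: [-2.96, 2.96], [-0.34, 2.1], [-1.41, 1.46], [0.24, 2.44], [-1.37, 4.51], [0.17, 1.92], [-2.96, 2.96]. Speed limits (rad/s): [2.39, 2.39, 3.14, 3.14, 3.14, 3.14, 3.14].

### API

Orientations are given as a unit quaternion [w, x, y, z].
In Python, from station import bot gives the robot as it stands. The module is installed in compiled form; this text tells all that it offers.
- The arm moves only by the shell command python3 -m jog 'ROWS' [OPENING] [FORCE]. ROWS is JSON, a list of rows, each a list of 4 numbers: the shift along the tool's x, y, z in cm, then the turn about the tool's z in rad. In form: [[x, y, z, spin], ...]. A call has 1 to 20 rows; each row is the pose to reach, as a shift and turn from the pose commanded when the call began, along the tool's axes at that moment; what a row does not reach only later rows make up. A row lasts 1/12 s, in which the tool goes at most 41.7 mm and 7.16 degrees, less where a joint would pass 70% of its speed; a pose out of reach is approached as far as the arm can. A call with a gripper value outside its range is refused whole. OPENING is the closure, from -1 (fully open) to 1 (shut), set as the call begins (- or left out, the last holds). The fingers move at their own pace and stop on an object; FORCE is the grip in N (left out, the last holds). Time passes only in rows, so rows that repeat a pose let the fingers close. It gives the time, the measured TCP pose, the force, the opening and the grip force at its end, in the units of the state.
- bot.get_obs(): the state, without advancing time (a new reading comes with each control period).
- bot.read_camera(name): name is "scene" or "top" or "wrist"; returns a dict with "pixels" (400x640x3 uint8, red, green, blue), "depth" (400x640 float32, m along the optical axis (not along the pixel's ray), 0 where there is no reading), "fovy" (degrees; the focal length in pixels is half the picture's height over the tangent of half this angle, whatever the lens; pixels are square), "cx", "cy" (the principal point, pixels), "pose" (4x4, takes a point from camera to world coordinates). Camera axes: x right, y down, z forward; pixel columns grow to the right and rows downward; lengths in m; the calibration is good to about 2 mm. A picture is of the moment at which its call begins.
- bot.hand_in(): hands the job in; it is judged then, once.
The state is a dict: "t": time; "q": joint angles; "joint_vel": joint speeds; "joint_torque": joint torques, N m; "eef_pos": TCP position; "tool_rot": TCP orientation; "contact_force": force on the tool from outside, world axes, zero at the start; "torque": the same for the moment, N m; "gripper_width": opening from 0.0 (shut) to 1.0 (fully open); "grasp_force": force on a finger pad.
Only numpy, scipy, OpenCV 4.12 (cv2) and the standard library are available. Lean on these libraries where they do the work, as an engineer would, in place of code of your own. Each camera call takes 0.05 s, during which the arm holds its last target. There are 200 camera calls.

### The job

I want to brush out the thread of the vegetable cutter's spindle. The ribbed hub cap in the middle of the slicing disc screws on, but nobody knows whether this machine has a right-hand or a left-hand thread: try it one way and, if it stops, the other, unscrew it the way it gives, then lift it straight off and finish while holding it in the gripper, upright and still, about a hand's breadth (10 cm) above the spindle. Leave the disc lying in its place and do not disturb the bowl and the two little jars beside the machine.

Things in the scene. Friction and masses are not known exactly. Their poses are not given: they have to be found in the camera images.
- hub_cap: Grey round hub cap, finely ribbed, 46 mm in diameter (flange 57 mm at its foot), 51 mm tall, 90 g, mid-disc, hollow side down over the spindle. Origin: centre of its underside, 51 mm below its flat top. Grip its upper half from above at any yaw. Inside, three pins run in the spindle's thread. Its hand varies, unseen: right-hand opens anticlockwise seen from above, left-hand clockwise.
- cap_top (a point): Centre of the cap's flat top. Turned the wrong way, the cap goes 0.1 to 0.3 rad and stops hard: the wrist torque passes 0.4 N m at a 60 N grip, then the fingers slip. The right way it needs under 0.2 N m and climbs 0.38 mm every 0.1 rad; after 2.4 to 3.1 rad in all (10 mm up) it lifts straight off. Let go, it stays; pulled earlier, it does not come.
- spindle_seat (a point): Point on the spindle's axis in the plane of the disc's upper face, where the closed cap's underside rests; fixed to the machine, 115 mm above the worktop. Axes as the machine's. The spindle stands up 30 mm from here, with a coarse three-start thread, 24 mm of rise a turn and 1 to 1.5 mm of play up and down. The closed cap's yaw is within 0.06 rad of the machine's.
- slicing_disc: Loose round steel slicing disc, 160 mm in diameter, 5 mm thick at its hub, lying level on the machine's platter and kept from turning by a square drive. Its origin is the centre of its underside. It must stay where it is.
- vegetable_cutter: White vegetable cutter, fixed to the worktop: a round drum 196 mm across with the disc on top and, 120 to 230 mm behind the spindle along the machine's +x (roughly away from the robot), the motor tower, 160 mm wide, 225 mm tall with its hinge lugs; the hood has been taken off. The outlet is on its +y side. Origin: on the worktop under the spindle.
- bowl: Bystander: white cereal bowl, 150 mm wide and 67 mm tall, by the outlet of the machine. Origin: centre of its underside.
- spice_jar: Bystander: spice jar with a black cap, 41 mm wide, 105 mm tall, right of the machine near the edge. Origin: centre of its underside.
- salt: Bystander: salt shaker, 44 mm wide, 90 mm tall, right of the machine. Origin: centre of its underside.
Not all that is in view belongs to the job. Of the things shaped like the hub_cap, the grey one is meant.

How it is judged:
By the outcome, as a careful person would: the job done as asked, in the order asked, and still so for the second after the job is handed in, while the arm keeps its last pose, push and grip.
It also fails if it takes over 58 s, if anything falls off the work surface, if the arm or the gripper's body presses on something with over 40 N, if the wrist force passes 120 N, or if a joint passes its speed limit or range.

## Working session

There is one attempt and no reset: what is moved stays moved. The work goes in short steps, Python scripts to look and compute and a shell command to move; the robot and the scene stay as the last step left them, time stands still between calls to the robot, and variables do not carry over. Pictures are saved under pics/ and viewed, at most 10 in all, crops included, and the job is handed in when it is done.

```bash
mkdir -p pics; cat > h.py <<'E'
import numpy as np, cv2
from station import bot
def cam(n):
    c=bot.read_camera(n); f=200/np.tan(np.radians(c['fovy'])/2); c['f']=f; return c
def pts(c):
    v,u=np.mgrid[0:400,0:640]; d=c['depth']
    P=np.stack([(u-c['cx'])/c['f']*d,(v-c['cy'])/c['f']*d,d],-1)
    return P@c['pose'][:3,:3].T+c['pose'][:3,3]
def ray(c,u,v,z):
    r=c['pose'][:3,:3]@np.array([(u-c['cx'])/c['f'],(v-c['cy'])/c['f'],1]); o=c['pose'][:3,3]
    return o+r*(z-o[2])/r[2]
E
python3 - <<'E'
from h import *
o=bot.get_obs(); print(o['t'],o['eef_pos'],o['tool_rot'])
for n in ['scene','top']:
    c=cam(n); cv2.imwrite(f'pics/{n}0.png',c['pixels'][...,::-1]); np.save(f'{n}0.npy',c,allow_pickle=True); print(n,c['f'],c['pose'].round(3).tolist())
E
```

```text
0.0 [ 0.25748684 -0.62331176  0.23031947] [-8.84530090e-04  9.80874082e-01  1.94641178e-01 -2.54514838e-04]
scene 456.1134193328117 [[0.5, -0.767, 0.402, 0.039], [-0.866, -0.45, 0.219, -0.04], [0.013, -0.458, -0.889, 1.011], [0.0, 0.0, 0.0, 1.0]]
top 445.03538470739363 [[-0.011, -0.996, 0.09, 0.353], [-1.0, 0.011, 0.001, 0.177], [-0.002, -0.09, -0.996, 1.134], [0.0, 0.0, 0.0, 1.0]]
```

View pics/scene0.png

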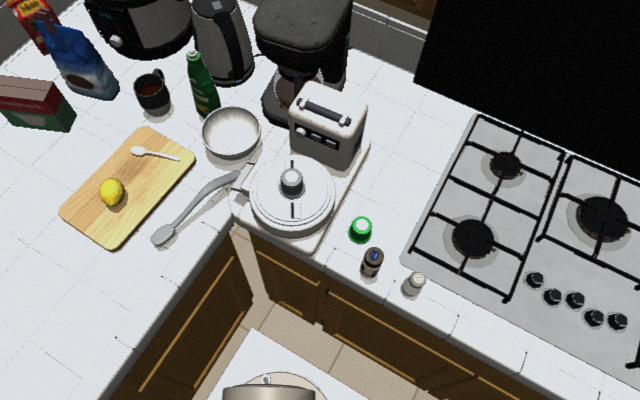

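View pics/top0.png

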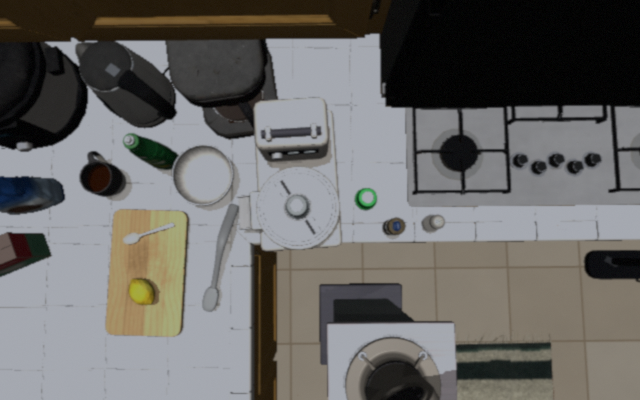

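The top view shows the grey cap at about (297,205), the disc around it and the tower behind it at (291,130). The green lookalike is at (366,198), the jars are at (395,226) and (433,222), and the bowl is at (204,176). In the scene view the cap is at about (291,180).

```bash
python3 - <<'E'
from h import *
R=[]
for n,(u0,v0) in {'scene':(291,180),'top':(297,205)}.items():
    c=np.load(n+'0.npy',allow_pickle=True).item(); P=pts(c); P[c['depth']==0]=np.nan
    w=P[v0-45:v0+46,u0-45:u0+46].reshape(-1,3); v,u=np.mgrid[v0-45:v0+46,u0-45:u0+46]
    ctr=P[v0-4:v0+5,u0-4:u0+5].reshape(-1,3); zt=np.nanmedian(ctr[:,2])
    k=abs(w[:,2]-zt)<.006; k&=np.hypot(*(w[:,:2]-np.nanmedian(ctr[:,:2],0)).T)<.035
    q=np.c_[u.ravel(),v.ravel()][k]; (cc,r)=cv2.minEnclosingCircle(q.astype(np.float32))
    m=q.mean(0); print(n,'top z',zt,k.sum(),'px',m,cc,r,'pt',np.nanmean(w[k],0),ray(c,*cc,zt))
    d=abs(w[:,2]-.115)<.006; print(' disc z',np.nanmedian(w[d,2]),d.sum(),cv2.minEnclosingCircle(w[d][:,:2].astype(np.float32)))
    d=c['pose'][:3,:3]@np.array([(m[0]-c['cx'])/c['f'],(m[1]-c['cy'])/c['f'],1]);R.append((c['pose'][:3,3],d/np.linalg.norm(d)))
A=sum(np.eye(3)-np.outer(d,d) for o,d in R); b=sum((np.eye(3)-np.outer(d,d))@o for o,d in R); print('tri',np.linalg.solve(A,b))
c=np.load('top0.npy',allow_pickle=True).item();P=pts(c)
for u,v in [(291,105),(291,130),(290,152),(366,198),(395,226),(433,222),(204,176)]: print(u,v,P[v,u].round(3))
# tower direction
t=P[90:170,240:345].reshape(-1,3); t=t[(t[:,2]>.15)&(t[:,2]<.21)]; print(len(t),cv2.minAreaRect(t[:,:2].astype(np.float32)))
E
```

```text
scene top z 0.16638264943172765 324 px [291.00617284 177.37654321] (291.0, 177.5) 10.594910621643066 pt [0.43205871 0.22614812 0.16595405] [0.43154307 0.22584001 0.16638265]
 disc z 0.113423478892964 3723 ((0.4591445028781891, 0.23985102772712708), 0.116571806371212)
top top z 0.16520557664583024 348 px [296.0862069  205.13218391] (296.0434875488281, 205.21739196777344) 10.661148071289062 pt [0.43317563 0.22509384 0.16470096] [0.43293565 0.22516302 0.16520558]
 disc z 0.11245500749972837 3681 ((0.4334999620914459, 0.2253793627023697), 0.08770547062158585)
tri [0.43267754 0.22567155 0.16542717]
291 105 [0.644 0.232 0.208]
291 130 [0.586 0.232 0.222]
290 152 [0.55  0.238 0.168]
366 198 [0.458 0.06  0.053]
395 226 [ 0.387 -0.     0.103]
433 222 [ 0.396 -0.093  0.085]
204 176 [0.523 0.467 0.011]
3063 ((0.6009774804115295, 0.24930432438850403), (0.12652547657489777, 0.19002769887447357), 2.124894380569458)
```

```bash
python3 -m jog '[[34.9,-31.3,-4,0],[34.9,-31.3,-4,0],[34.9,-31.3,-4,0],[34.9,-31.3,-4,0],[34.9,-31.3,-4,0],[34.9,-31.3,-4,0],[34.9,-31.3,-4,0],[34.9,-31.3,-4,0],[34.9,-31.3,-4,0],[34.9,-31.3,-4,0],[34.9,-31.3,-4,0],[34.9,-31.3,-4,0],[34.9,-31.3,-4,0],[34.9,-31.3,-4,0]]' -1 60
cat > st.py <<'E'
from h import *
import sys
o=bot.get_obs(); w,x,y,z=o['tool_rot']; yaw=2*np.arctan2(y,x)
T=np.array(eval(sys.argv[1])) if len(sys.argv)>1 else o['eef_pos']
d=T-o['eef_pos']; c,s=np.cos(yaw),np.sin(yaw)
print('t',o['t'],'eef',o['eef_pos'].round(4),'rot',o['tool_rot'].round(3),'yaw',yaw.round(3),'q',o['q'].round(3),'F',o['contact_force'].round(1),'M',o['torque'].round(2),'w',o['gripper_width'],'g',o['grasp_force'])
print('go cm',100*(c*d[0]+s*d[1]),100*(s*d[0]-c*d[1]),-100*d[2])
E
python3 st.py '[.4327,.2257,.27]'
```

```text
t: 1.27
eef_pos: [0.4607, -0.2009, 0.2711]
tool_rot: [0.0, 0.981, 0.196, -0.0]
contact_force: [-0.5, -0.8, -0.4]
gripper_width: 0.999
grasp_force: 0.0
t 1.2667 eef [ 0.4607 -0.2009  0.2711] rot [ 0.     0.981  0.196 -0.   ] yaw 0.394 q [ 0.488  0.166 -0.226  1.899  0.042  1.082 -0.932] F [-0.5 -0.8 -0.4] M [-0.06 -0.02  0.02] w 0.9991886928420269 g 0.0
go cm 13.773468747818137 -40.47048948351911 0.10815228025380375
```

```bash
python3 -m jog '[[13.8,-40.5,0,0],[13.8,-40.5,0,0],[13.8,-40.5,0,0],[13.8,-40.5,0,0],[13.8,-40.5,0,0],[13.8,-40.5,0,0],[13.8,-40.5,0,0],[13.8,-40.5,0,0],[13.8,-40.5,0,0],[13.8,-40.5,0,0],[13.8,-40.5,0,0],[13.8,-40.5,0,0],[13.8,-40.5,0,0],[13.8,-40.5,0,0]]'
python3 - <<'E'
from h import *
c=cam('wrist'); cv2.imwrite('pics/w1.png',c['pixels'][...,::-1]); np.save('w1.npy',c,allow_pickle=True); print(c['f'],c['pose'].round(3).tolist())
E
python3 st.py '[.4327,.2257,.27]'
```

```text
t: 2.43
eef_pos: [0.4345, 0.2229, 0.2707]
tool_rot: [0.001, 0.981, 0.193, -0.001]
contact_force: [-0.0, 0.1, 0.5]
gripper_width: 1.005
grasp_force: 0.0
314.5492453398204 [[0.379, -0.881, -0.284, 0.508], [-0.926, -0.36, -0.117, 0.252], [0.001, 0.308, -0.952, 0.413], [0.0, 0.0, 0.0, 1.0]]
t 2.4833 eef [0.4345 0.2229 0.2709] rot [ 0.001  0.981  0.193 -0.   ] yaw 0.388 q [-0.07   0.177 -0.594  1.909  0.113  1.089 -1.892] F [-0.3 -0.5  0. ] M [0.05 0.02 0.01] w 1.0005170188080788 g 0.0
go cm -0.0563237028589011 -0.3259853854038465 0.08593783527067189
```

View pics/w1.png

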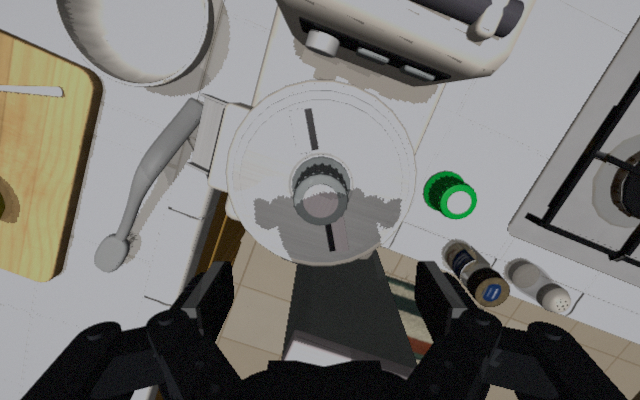

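The wrist view shows the cap's flat top at about (322,200), with nothing in the way of the fingers. The green decoy is at (455,197).

```bash
python3 - <<'E'
from h import *
c=np.load('w1.npy',allow_pickle=True).item(); P=pts(c); z=P[196:204,316:326,2]; zt=np.median(z); print(zt)
for zz in (zt,.1655):
    v,u=np.mgrid[170:240,280:365]; W=P[170:240,280:365]; k=abs(W[...,2]-zz)<.004
    q=np.c_[u[k],v[k]].astype(np.float32); n,l,s,ce=cv2.connectedComponentsWithStats(k.astype(np.uint8)); print(s,ce+[280,170])
    e=cv2.fitEllipse(cv2.convexHull(q)); print(e, ray(c,*e[0],zz),W[k].mean(0))
E
python3 st.py '[.4327,.2257,.134]'
```

```text
0.16570909560357944
[[   0    0   85   70 3710]
 [  13    1   56   54 2240]] [[323.21563342 208.09514825]
 [319.98660714 198.54553571]]
((320.0491638183594, 198.37643432617188), (52.79563903808594, 54.5030403137207), 93.88247680664062) [0.43621814 0.22604904 0.1657091 ] [0.43578136 0.22593211 0.16519167]
[[   0    0   85   70 3701]
 [  13    1   56   54 2249]] [[323.23669279 208.14455553]
 [319.96487328 198.50244553]]
((320.0160827636719, 198.20651245117188), (53.0828971862793, 54.6837272644043), 95.91806030273438) [0.43628292 0.22610697 0.1655    ] [0.43580481 0.22596114 0.16517742]
t 2.4833 eef [0.4345 0.2229 0.2709] rot [ 0.001  0.981  0.193 -0.   ] yaw 0.388 q [-0.07   0.177 -0.594  1.909  0.113  1.089 -1.892] F [-0.3 -0.5  0. ] M [0.05 0.02 0.01] w 1.0005170188080788 g 0.0
go cm -0.0563237028589011 -0.3259853854038465 13.685937835270673
```

```bash
python3 -m jog '[[0,-0.3,3,0],[0,-0.3,6,0],[0,-0.3,8,0],[0,-0.3,8,0],[0,-0.3,8,0]]'; python3 st.py '[.4337,.2258,.134]'
```

```text
t: 2.9
eef_pos: [0.4326, 0.2266, 0.1909]
tool_rot: [0.001, 0.981, 0.193, -0.001]
contact_force: [0.5, 0.1, 0.1]
gripper_width: 1.001
grasp_force: 0.0
t 2.9 eef [0.4326 0.2266 0.1909] rot [ 0.001  0.981  0.193 -0.001] yaw 0.389 q [-0.106  0.273 -0.584  2.001  0.187  0.922 -1.969] F [0.5 0.1 0.1] M [-0.01 -0.02  0.01] w 1.000674225704018 g 0.0
go cm 0.07195452013426783 0.1172466193668168 5.6906408987511234
```

```bash
python3 - <<'E'
from h import *
c=cam('wrist'); P=pts(c); cv2.imwrite('pics/w2.png',c['pixels'][...,::-1])
k=((abs(P[...,2]-.166)<.0022)&(np.hypot(P[...,0]-.434,P[...,1]-.226)<.035)).astype(np.uint8)
k=cv2.morphologyEx(k,cv2.MORPH_OPEN,np.ones((3,3)))
C=max(cv2.findContours(k,0,1)[0],key=cv2.contourArea); e=cv2.fitEllipse(C); print(e,ray(c,*e[0],.1655),P[k>0].mean(0))
xy=np.array([ray(c,*p[0],.1655)[:2] for p in C],np.float32); print(cv2.minEnclosingCircle(xy))
E
```

```text
((326.03997802734375, 239.0903778076172), (66.83174896240234, 73.62859344482422), 89.41056060791016) [0.43569464 0.22571931 0.1655    ] [0.43549269 0.22563757 0.16537753]
((0.4351519048213959, 0.22552725672721863), 0.022269029170274734)
```

View pics/w2.png

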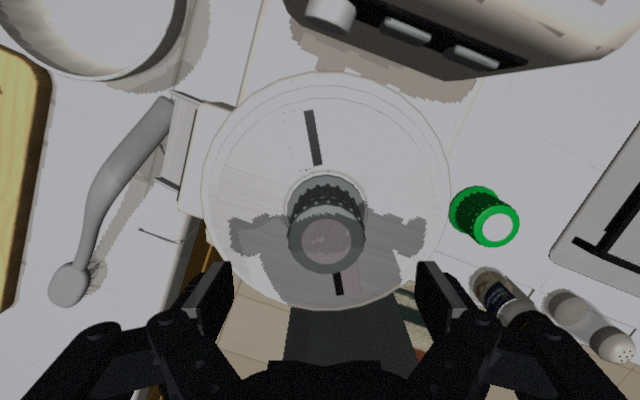

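The close wrist view shows the cap top at (326,239), centred between the open fingers. I'll go down and grip.

```bash
python3 -m jog '[[0.1,0.1,2,0],[0.1,0.1,4,0],[0.1,0.1,5.2,0],[0.1,0.1,5.6,0],[0.1,0.1,5.6,0],[0.1,0.1,5.6,0]]' && python3 st.py && python3 -m jog '[[0,0,0,0],[0,0,0,0],[0,0,0,0],[0,0,0,0],[0,0,0,0],[0,0,0,0],[0,0,0,0],[0,0,0,0],[0,0,0,0],[0,0,0,0]]' 1 60;  python3 st.py
```

```text
t: 3.45
eef_pos: [0.4345, 0.2283, 0.1363]
tool_rot: [-0.0, 0.981, 0.195, 0.001]
contact_force: [-0.5, -0.6, 0.7]
gripper_width: 0.995
grasp_force: 0.0
t 3.45 eef [0.4345 0.2283 0.1363] rot [-0.     0.981  0.195  0.001] yaw 0.392 q [-0.14   0.352 -0.559  2.048  0.257  0.806 -2.03 ] F [-0.5 -0.6  0.7] M [ 0.02 -0.06  0.04] w 0.9946210010700199 g 0.0
go cm 0.0 0.0 -0.0
t: 4.28
eef_pos: [0.4345, 0.2284, 0.1361]
tool_rot: [-0.0, 0.981, 0.195, 0.001]
contact_force: [-0.5, -1.1, 6.1]
gripper_width: 0.523
grasp_force: 60.2
t 4.2833 eef [0.4345 0.2284 0.1361] rot [-0.     0.981  0.195  0.001] yaw 0.392 q [-0.14   0.352 -0.559  2.049  0.257  0.806 -2.03 ] F [-0.5 -1.1  6.1] M [-0.08  0.12  0.  ] w 0.5228725314077729 g 60.1613187789917
go cm 0.0 0.0 -0.0
```

```bash
python3 -m jog '[[0,0,-0.01,-0.06],[0,0,-0.03,-0.12],[0,0,-0.05,-0.18],[0,0,-0.05,-0.18]]'; python3 st.py;  python3 -m jog '[[0,0,-0.02,-0.05],[0,0,-0.04,-0.1],[0,0,-0.04,-0.1]]';python3 st.py
```

```text
t: 4.62
eef_pos: [0.4342, 0.2279, 0.1362]
tool_rot: [0.0, 0.959, 0.283, 0.0]
contact_force: [0.2, -2.1, 2.9]
gripper_width: 0.521
grasp_force: 60.8
t 4.6167 eef [0.4342 0.2279 0.1362] rot [0.    0.959 0.283 0.   ] yaw 0.574 q [-0.108  0.359 -0.598  2.047  0.277  0.812 -1.866] F [ 0.2 -2.1  2.9] M [-0.18  0.05  0.07] w 0.5207011335402071 g 60.82741856575012
go cm 0.0 0.0 -0.0
t: 4.87
eef_pos: [0.4342, 0.2274, 0.1363]
tool_rot: [0.0, 0.944, 0.329, 0.0]
contact_force: [1.2, -1.6, 1.1]
gripper_width: 0.516
grasp_force: 61.1
t 4.8667 eef [0.4342 0.2274 0.1363] rot [0.    0.944 0.329 0.   ] yaw 0.671 q [-0.091  0.363 -0.619  2.046  0.288  0.816 -1.777] F [ 1.2 -1.6  1.1] M [-0.39 -0.14 -0.03] w 0.5162708471768191 g 61.09133720397949
go cm 0.0 0.0 -0.0
```

```bash
python3 -m jog '[[0,0,-0.02,-0.06],[0,0,-0.04,-0.12],[0,0,-0.06,-0.18],[0,0,-0.06,-0.18]]';python3 st.py
```

```text
t: 5.2
eef_pos: [0.434, 0.2272, 0.1363]
tool_rot: [-0.0, 0.912, 0.411, -0.0]
contact_force: [2.7, -0.4, -4.0]
gripper_width: 0.524
grasp_force: 61.9
t 5.2 eef [0.434  0.2272 0.1363] rot [-0.     0.912  0.411 -0.   ] yaw 0.848 q [-0.059  0.371 -0.657  2.044  0.306  0.823 -1.617] F [ 2.7 -0.4 -4. ] M [-0.07 -0.36 -0.94] w 0.5239475076787331 g 61.853463649749756
go cm 0.0 0.0 -0.0
```

CCW stopped hard: Mz reached -0.94 N m after 0.46 rad, and the cap didn't climb. So the thread is left-hand. I'll unload it, let go, wind the wrist anticlockwise, regrip and turn clockwise.

```bash
python3 -m jog '[[0,0,0.08,0.1],[0,0,0.15,0.2],[0,0,0.15,0.2]]';python3 st.py; python3 -m jog '[[0,0,0,0],[0,0,0,0],[0,0,0,0],[0,0,0,0],[0,0,0,0]]' -1; python3 st.py '[.434,.2265,.1355]'
```

```text
t: 5.45
eef_pos: [0.4335, 0.2281, 0.1359]
tool_rot: [0.0, 0.949, 0.316, -0.0]
contact_force: [-2.5, -1.6, 6.2]
gripper_width: 0.524
grasp_force: 62.8
t 5.45 eef [0.4335 0.2281 0.1359] rot [ 0.     0.949  0.316 -0.   ] yaw 0.643 q [-0.097  0.363 -0.613  2.047  0.285  0.815 -1.804] F [-2.5 -1.6  6.2] M [-0.35  0.54 -0.3 ] w 0.5242862031781803 g 62.81159162521362
go cm 0.0 0.0 -0.0
t: 5.87
eef_pos: [0.4338, 0.228, 0.1352]
tool_rot: [-0.0, 0.947, 0.32, -0.0]
contact_force: [0.2, -0.5, 0.4]
gripper_width: 0.998
grasp_force: 0.0
t 5.8667 eef [0.4338 0.228  0.1352] rot [-0.     0.947  0.32  -0.   ] yaw 0.652 q [-0.096  0.364 -0.614  2.047  0.286  0.813 -1.797] F [ 0.2 -0.5  0.4] M [-0.01  0.02 -0.03] w 0.9984720614931399 g 0.0
go cm -0.07497022187666162 0.13439644670903836 -0.02779813240089135
```

```bash
python3 -m jog '[[0,0.1,0,-1.6],[0,0.1,0,-1.6],[0,0.1,0,-1.6],[0,0.1,0,-1.6],[0,0.1,0,-1.6],[0,0.1,0,-1.6],[0,0.1,0,-1.6],[0,0.1,0,-1.6],[0,0.1,0,-1.6],[0,0.1,0,-1.6],[0,0.1,0,-1.6],[0,0.1,0,-1.6],[0,0.1,0,-1.6],[0,0.1,0,-1.6]]'; python3 st.py '[.434,.2265,.1355]'
```

```text
t: 7.03
eef_pos: [0.4345, 0.227, 0.1351]
tool_rot: [-0.0, 0.429, 0.903, 0.0]
contact_force: [-0.4, 0.4, 0.4]
gripper_width: 0.996
grasp_force: 0.0
t 7.0333 eef [0.4345 0.227  0.1351] rot [-0.     0.429  0.903  0.   ] yaw 2.255 q [ 0.18   0.472 -0.971  2.032  0.501  0.895 -0.383] F [-0.4  0.4  0.4] M [-0.03 -0.   -0.07] w 0.995609212864024 g 0.0
go cm -0.008178746679104076 -0.06712393868605634 -0.042220173723148124
```

```bash
python3 -m jog '[[0,-0.05,0,-0.9],[0,-0.05,0,-0.9],[0,-0.05,0,-0.9],[0,-0.05,0,-0.9],[0,-0.05,0,-0.9],[0,-0.05,0,-0.9],[0,-0.05,0,-0.9],[0,-0.05,0,-0.9],[0,-0.05,0,-0.9]]'; python3 st.py '[.434,.2265,.1355]'; python3 -m jog '[[0,0,0,0],[0,0,0,0],[0,0,0,0],[0,0,0,0],[0,0,0,0],[0,0,0,0],[0,0,0,0]]' 1 60;  python3 st.py
```

```text
t: 7.78
eef_pos: [0.434, 0.2267, 0.1351]
tool_rot: [-0.0, -0.003, 1.0, 0.0]
contact_force: [0.1, -0.7, 0.6]
gripper_width: 1.0
grasp_force: 0.0
t 7.7833 eef [0.434  0.2267 0.1351] rot [-0.    -0.003  1.     0.   ] yaw 3.148 q [ 0.312  0.577 -1.175  2.026  0.65   0.979  0.379] F [ 0.1 -0.7  0.6] M [ 0.03 -0.02  0.01] w 0.9999829646049546 g 0.0
go cm 0.001779027399860019 -0.021722488392074416 -0.04182124263393816
t: 8.37
eef_pos: [0.4342, 0.2267, 0.1355]
tool_rot: [0.0, -0.005, 1.0, -0.0]
contact_force: [-0.6, -2.3, 3.6]
gripper_width: 0.518
grasp_force: 60.5
t 8.3667 eef [0.4342 0.2267 0.1355] rot [ 0.    -0.005  1.    -0.   ] yaw 3.151 q [ 0.312  0.576 -1.176  2.026  0.65   0.98   0.382] F [-0.6 -2.3  3.6] M [-0.38  0.18 -0.03] w 0.5175739447975719 g 60.497095584869385
go cm -0.0 0.0 -0.0
```

```bash
python3 -m jog '[[0,0,0,0.1],[0,0,-0.03,0.2],[0,0,-0.07,0.3],[0,0,-0.11,0.4],[0,0,-0.11,0.4]]'; python3 st.py; python3 -m jog '[[0,0,-0.04,0.1],[0,0,-0.08,0.2],[0,0,-0.11,0.3],[0,0,-0.11,0.3]]';  python3 st.py
```

```text
t: 8.78
eef_pos: [0.4342, 0.2268, 0.1365]
tool_rot: [0.0, 0.195, 0.981, 0.0]
contact_force: [1.0, -0.4, 0.2]
gripper_width: 0.516
grasp_force: 61.0
t 8.7833 eef [0.4342 0.2268 0.1365] rot [0.    0.195 0.981 0.   ] yaw 2.748 q [ 0.257  0.522 -1.085  2.028  0.579  0.938  0.042] F [ 1.  -0.4  0.2] M [ 0.07  0.04 -0.01] w 0.51630837684367 g 60.97079515457153
go cm 0.0 0.0 -0.0
t: 9.12
eef_pos: [0.4341, 0.2268, 0.1376]
tool_rot: [0.0, 0.338, 0.941, -0.0]
contact_force: [-0.6, -0.7, 1.7]
gripper_width: 0.52
grasp_force: 61.1
t 9.1167 eef [0.4341 0.2268 0.1376] rot [ 0.     0.338  0.941 -0.   ] yaw 2.451 q [ 0.213  0.487 -1.018  2.029  0.528  0.913 -0.21 ] F [-0.6 -0.7  1.7] M [-0.24  0.18 -0.04] w 0.519720353892301 g 61.09039664268494
go cm 0.0 0.0 -0.0
```

It gives clockwise and climbs, with low torque. I'll keep turning.

```bash
python3 -m jog '[[0,0,-0.04,0.1],[0,0,-0.08,0.2],[0,0,-0.11,0.3],[0,0,-0.15,0.4],[0,0,-0.19,0.5],[0,0,-0.23,0.6],[0,0,-0.27,0.7],[0,0,-0.3,0.8],[0,0,-0.34,0.9],[0,0,-0.38,1.0],[0,0,-0.38,1.0]]'; python3 st.py; python3 -m jog '[[0,0,-0.04,0.1],[0,0,-0.08,0.2],[0,0,-0.11,0.3],[0,0,-0.15,0.4],[0,0,-0.19,0.5],[0,0,-0.23,0.6],[0,0,-0.23,0.6]]';  python3 st.py
```

```text
t: 10.03
eef_pos: [0.434, 0.2273, 0.1414]
tool_rot: [-0.0, 0.747, 0.665, 0.0]
contact_force: [-0.6, -0.7, 2.9]
gripper_width: 0.52
grasp_force: 62.8
t 10.0333 eef [0.434  0.2273 0.1414] rot [-0.     0.747  0.665  0.   ] yaw 1.454 q [ 0.05   0.397 -0.793  2.035  0.374  0.856 -1.072] F [-0.6 -0.7  2.9] M [0.03 0.17 0.03] w 0.5199145560358688 g 62.832441329956055
go cm 0.0 0.0 -0.0
t: 10.62
eef_pos: [0.434, 0.227, 0.1435]
tool_rot: [0.0, 0.91, 0.415, -0.0]
contact_force: [-0.6, -0.2, 2.4]
gripper_width: 0.518
grasp_force: 62.8
t 10.6167 eef [0.434  0.227  0.1435] rot [ 0.     0.91   0.415 -0.   ] yaw 0.855 q [-0.052  0.361 -0.664  2.039  0.297  0.836 -1.602] F [-0.6 -0.2  2.4] M [-0.01  0.12 -0.03] w 0.5183680926905807 g 62.808237075805664
go cm 0.0 0.0 -0.0
```

```bash
python3 -m jog '[[0,0,-0.04,0.1],[0,0,-0.08,0.2],[0,0,-0.11,0.3],[0,0,-0.15,0.4],[0,0,-0.15,0.4]]'; python3 st.py; python3 -m jog '[[0,0,-0.04,0.1],[0,0,-0.08,0.2],[0,0,-0.11,0.3],[0,0,-0.15,0.4],[0,0,-0.15,0.4]]';  python3 st.py
```

```text
t: 11.03
eef_pos: [0.4341, 0.2269, 0.145]
tool_rot: [0.0, 0.974, 0.226, 0.0]
contact_force: [-0.2, -0.6, 2.1]
gripper_width: 0.519
grasp_force: 62.8
t 11.0333 eef [0.4341 0.2269 0.145 ] rot [0.    0.974 0.226 0.   ] yaw 0.456 q [-0.119  0.341 -0.58   2.042  0.252  0.827 -1.96 ] F [-0.2 -0.6  2.1] M [-0.12  0.07  0.05] w 0.518803240465793 g 62.81809687614441
go cm 0.0 0.0 -0.0
t: 11.45
eef_pos: [0.4342, 0.2268, 0.1465]
tool_rot: [0.0, 1.0, 0.028, 0.0]
contact_force: [-1.1, -0.6, 1.9]
gripper_width: 0.52
grasp_force: 62.9
t 11.45 eef [0.4342 0.2268 0.1465] rot [0.    1.    0.028 0.   ] yaw 0.056 q [-0.185  0.325 -0.499  2.044  0.211  0.821 -2.322] F [-1.1 -0.6  1.9] M [-0.14 -0.03  0.01] w 0.5195420156915419 g 62.900826930999756
go cm 0.0 0.0 -0.0
```

```bash
python3 -m jog '[[0,0,-0.04,0.1],[0,0,-0.08,0.2],[0,0,-0.12,0.3],[0,0,-0.12,0.3]]'; python3 st.py; python3 -m jog '[[0,0,-0.1,0],[0,0,-0.2,0],[0,0,-0.3,0],[0,0,-0.3,0]]';  python3 st.py
```

```text
t: 11.78
eef_pos: [0.4341, 0.2268, 0.1477]
tool_rot: [0.0, 0.993, -0.121, 0.0]
contact_force: [0.2, -1.0, 1.9]
gripper_width: 0.519
grasp_force: 62.9
t 11.7833 eef [0.4341 0.2268 0.1477] rot [ 0.     0.993 -0.121  0.   ] yaw -0.243 q [-0.234  0.315 -0.44   2.047  0.182  0.817 -2.595] F [ 0.2 -1.   1.9] M [-0.25 -0.04 -0.01] w 0.5192362165863557 g 62.876179218292236
go cm 0.0 -0.0 -0.0
t: 12.12
eef_pos: [0.4339, 0.2268, 0.1508]
tool_rot: [0.0, 0.992, -0.122, -0.0]
contact_force: [-0.0, -0.4, -1.2]
gripper_width: 0.516
grasp_force: 62.8
t 12.1167 eef [0.4339 0.2268 0.1508] rot [ 0.     0.992 -0.122 -0.   ] yaw -0.245 q [-0.232  0.31  -0.442  2.044  0.179  0.824 -2.594] F [-0.  -0.4 -1.2] M [-0.09  0.05  0.07] w 0.5164339073219375 g 62.80099153518677
go cm 0.0 -0.0 -0.0
```

Free: the load is only the cap's own weight. I'll lift it straight up.

```bash
python3 -m jog '[[0,0,-0.5,0],[0,0,-1,0],[0,0,-1.5,0],[0,0,-2,0],[0,0,-3,0],[0,0,-4,0],[0,0,-5,0],[0,0,-6,0],[0,0,-7,0],[0,0,-8,0],[0,0,-9,0],[0,0,-9.6,0],[0,0,-10,0],[0,0,-10,0],[0,0,-10,0],[0,0,-10,0],[0,0,-10,0],[0,0,-10,0]]'; python3 st.py '[.434,.2265,.2508]'
python3 - <<'E'
from h import *
for n in ['scene','top']:
    c=cam(n); np.save(n+'1.npy',c,allow_pickle=True); cv2.imwrite(f'pics/{n}1.png',c['pixels'][...,::-1])
    o=np.load(n+'0.npy',allow_pickle=True).item()
    if n=='top':
        P,Q=pts(c),pts(o)
        for nm,(u,v) in dict(bowl=(204,176),spice=(395,226),salt=(433,222)).items(): print(nm,abs(c['pixels'][v-12:v+13,u-12:u+13].astype(int)-o['pixels'][v-12:v+13,u-12:u+13]).mean())
a=cv2.imread('pics/scene1.png')[100:300,180:440]; cv2.imwrite('pics/s1c.png',cv2.resize(a,None,fx=3,fy=3))
E
```

```text
t: 13.62
eef_pos: [0.4338, 0.2266, 0.2503]
tool_rot: [0.0, 0.992, -0.124, -0.0]
contact_force: [-0.1, 0.2, -1.1]
gripper_width: 0.515
grasp_force: 62.8
t 13.6167 eef [0.4338 0.2266 0.2503] rot [ 0.     0.992 -0.124 -0.   ] yaw -0.248 q [-0.198  0.185 -0.461  1.939  0.095  1.04  -2.519] F [-0.1  0.2 -1.1] M [-0.02  0.05 -0.07] w 0.5152289588932183 g 62.79146432876587
go cm 0.018911191389683838 0.010540850072932068 -0.05032576535250466
bowl 4.957333333333334
spice 5.3008
salt 4.04
```

View pics/s1c.png

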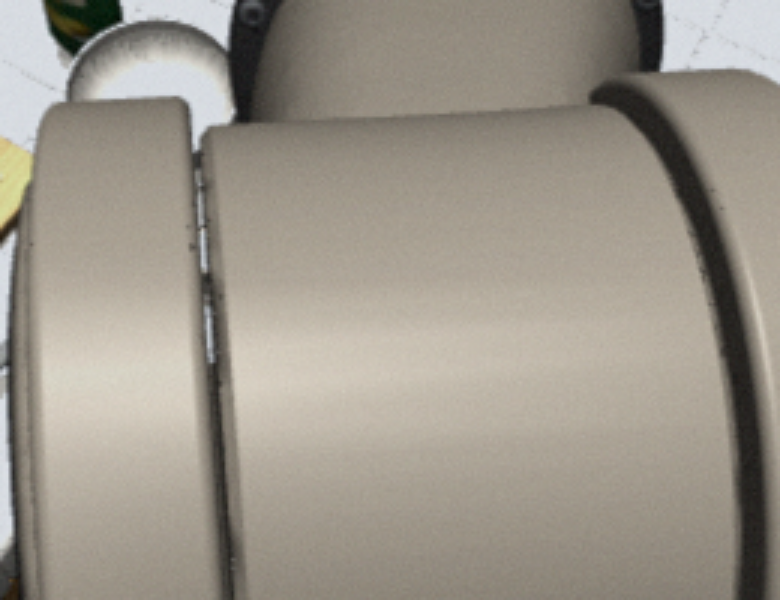

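View pics/top1.png

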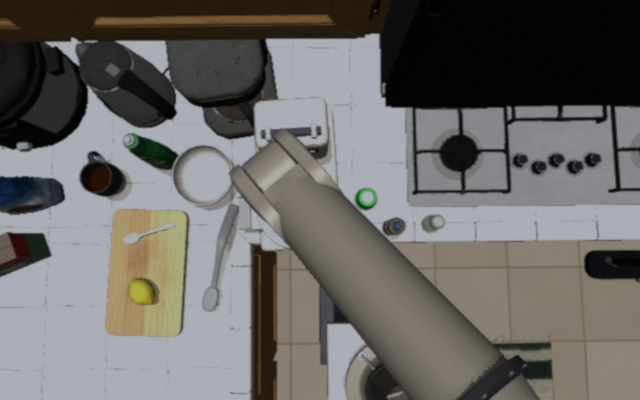

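The arm hides the cap in the scene crop. The top view shows the bowl (204,176) and both jars (395,226) and (433,222) unmoved. I'll check the cap and disc with the wrist camera.

```bash
python3 - <<'E'
from h import *
c=cam('wrist'); cv2.imwrite('pics/w3.png',c['pixels'][...,::-1])
E
python3 st.py
```

```text
t 13.7667 eef [0.434  0.2268 0.2506] rot [ 0.     0.992 -0.124 -0.   ] yaw -0.248 q [-0.198  0.184 -0.461  1.939  0.095  1.04  -2.519] F [-0.1 -0.6 -0.9] M [-0.02  0.    0.04] w 0.519206930144496 g 62.79111385345459
go cm 0.0 -0.0 -0.0
```

View pics/w3.png

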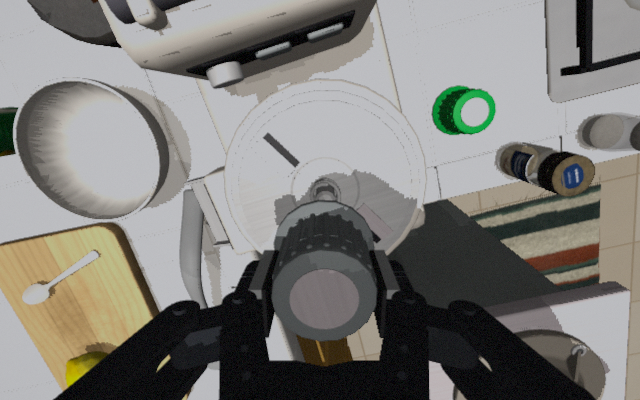

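The wrist view shows the cap upright in the fingers at (325,265). The spindle is bare at (325,190), and the disc's slots have turned in the picture only by the wrist's own yaw, so the disc hasn't moved.

```bash
python3 -c "
from station import bot
print(bot.hand_in())"
```

```text
the job is handed in; nothing more can be done
None
```

The hub cap has a left-hand thread: it stopped hard anticlockwise, unscrewed clockwise, and is now held upright and still with its underside about 11.5 cm above the disc's face (8.5 cm above the spindle's tip), with the disc, bowl and both jars unmoved in the final pictures.

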